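Hold the inoculating loop in the loop sterilizer

ROBOT

A 6-joint arm with a two-finger parallel gripper is mounted at the origin on the work surface. World frame = base frame: x ahead of the robot, y to its left, z up, the work surface at z = 0. Lengths are in m, angles in rad, forces in N, time in s.
With the tool pointing down it reaches from about 0.275 to 0.725 m from the base axis. Payload 5.6 kg.
Tool frame: the origin (TCP) lies at the very end of the fingers, on their centre line; the grasp point (between the pads) lies manip.grip_depth behind it (manip.grip_depth is the distance from the TCP to the grasp point, in m); z points along the fingers, y is the line along which they close (so a half turn about z gives the same grasp; the last joint's range is limited). The gripper opens to 85 mm and grips with 20 to 120 N. Pads are 22 mm wide; open, the fingers measure 114 mm over their backs; the gripper's body (76 mm by 85 mm) begins 54 mm behind the grasp point. The pads swing forward as they close: fully open they stand 13 mm farther back than shut.
Start: joints at [1.61, 0.255, 0.108, 0, -1.424, -0.285], TCP at [0.134, 0.533, 0.231] pointing down, gripper open.
Joint ranges: [-2.95, 2.95], [-1.21, 1.97], [-1.09, 1.5], [-2.87, 1.71], [-2.94, -0.07], [-3.05, 3.05]. Speed limits (rad/s): [2.57, 2.57, 3.14, 3.14, 3.14, 3.14].

INTERFACE

Orientations are given as a rotation vector (axis times angle).
In Python, from station import status, imaging, ticket, find_in, silhouettes, manip gives the robot as it stands.
- The arm moves only by the tool carry_out, never from a script. Its argument "motion" is a list of rows, each a list of 7 numbers: the turn, a rotation vector about the tool's x, y, z in degrees, then the shift along the tool's x, y, z in m, then the finger opening in m, from 0 to 0.0854. A call has 1 to 20 rows; each row shifts and turns the commanded pose from where the row before left it, along the tool's axes as they then stand; what a row does not reach is not made up. A row lasts 1/10 s, in which the tool goes at most 50 mm and 8.59 degrees, less where a joint would pass 70% of its speed; a pose out of reach is approached as far as the arm can. A call is refused whole if a number of a shift passes 0.05 or a number of a turn 8.59, either way. A call with a gripper value outside its range is refused whole. The fingers move at their own pace and stop on an object; "grip_force" is the grip in N (left out, the last holds). Time passes only in rows, so rows that do not move let the fingers close. It gives the time, the measured TCP pose, the force, the opening and the grip force at its end, in the units of the state.
- status.read_state(): the state, without advancing time (a new reading comes with each control period).
- imaging.read_camera(name): name is "side" or "top" or "wrist"; returns the picture (420x560x3 uint8, red, green, blue); there is no depth.
- imaging.camera_info(name): a dict with "K" (3x3 intrinsics, pixels), "R" (3x3) and "t" (3): a world point X has camera coordinates R X + t; the wrist camera has in their place "mount" (4x4, takes a point from camera to tool coordinates, whose origin is the TCP and whose axes are the flange's). Camera axes: x right, y down, z forward; pixel columns grow to the right and rows downward; lengths in m; the calibration is good to about 2 mm. A picture is of the moment at which its call begins: read the wrist's pose just before it. camera_info takes no time and is no camera call.
- ticket.sign_off(): hands the job in; it is judged then, once.
Trained networks look in the newest picture that a camera, given by its name, has taken for a name from the list of things; names that differ only in an ending like _2 or _b are one class to them, and where a whole thing is asked for, a point or a joint stands for the part that bears it (a point fixed in the world has none). Each returns a list of dicts, best first, with "confidence" (0 to 1); they miss things now and then, are a little off and sometimes report something else, mostly with a low value. They report only what shows in the picture. A call takes as long as a camera call. They do not tell look-alikes from the thing itself.
- find_in(label, camera): "location" ([x, y, z] in m, in world coordinates, good to about 4 mm: the middle of the surface that is visible of it).
- silhouettes(label, camera): "pixels" (420x560 bool, what is visible of it).
The state is a dict: "time": time; "joints": joint angles; "joint_velocities": joint speeds; "joint_torque": joint torques, N m; "tcp_pos": TCP position; "eef_rot": TCP orientation; "ft_force": force on the tool from outside, world axes, zero at the start; "moment": the same for the moment, N m; "opening": finger opening in m; "gripper_force": force on a finger pad.
Only numpy, scipy, OpenCV 4.12 (cv2) and the standard library are available. Lean on these libraries where they do the work, as an engineer would, in place of code of your own. Each camera call takes 0.05 s, during which the arm holds its last target. There are 200 camera calls.

TASK

Take the dust cap off the upright loop sterilizer and set it down, not dropped, on the bench, standing on its rim. Then take the inoculating loop, the taller-handled of the two wire holders in the stand, and lower it into the bore without touching its rim, walls or bottom, until the whole wire is inside but the handle is still clear above. Hold it there, upright, centred and still, for five seconds, and finish still holding it in the bore; leave the other holder, the dishes and the bottle where they are.

Things in the scene. Friction and masses are not known exactly. Their poses are not given: they have to be found in the camera images.
- sterilizer_mouth (a point): Centre of the mouth of the loop sterilizer's bore, level with the top of its white ceramic rim, 160 mm above the bench. z up along the vertical bore: 24 mm in diameter, 110 mm deep, closed at the bottom. The rim (36 mm outside) stands 8 mm above an upright steel barrel 80 mm across.
- cap_knob (a point): Centre of the black knob (18 mm in diameter, 20 mm high) of the loose steel dust cap, which is 51 mm in diameter: 33 mm above the lower edge of its skirt, 22 mm above its top face, on an 8 mm neck. z up when it stands on its rim. At the start it sits over the ceramic rim, the skirt reaching 7 mm down round it, about 3 mm loose. About 70 g.
- cap: The same cap; origin at the centre of the skirt's lower edge, z up.
- loop_handle (a point): Centre of the loop holder's black round handle, 12 mm in diameter, 80 mm long: grip here. z up along the holder. It hangs loose in a hole of the stand, its 22 mm collar (4 mm thick, underside 44 mm below this point) resting on the stand's plate; pull it straight up, at least 115 mm, to free the ring. About 50 g (varies).
- loop: The same loop holder; origin at the underside of its collar, z up along the handle. Below the collar: a steel stem 6 mm in diameter and 35 mm long, then a stiff straight wire 2 mm in diameter ending in a ring 5 mm across; wire and ring together are 70 mm long.
- loop_stem (a point): Lower end of the stem, where the wire begins: 35 mm below the collar, 79 mm below the handle's centre.
- loop_tip (a point): Lowest point of the ring at the end of the wire: 105 mm below the collar, 149 mm below the handle's centre, on the holder's axis.
- stand: Fixed stand for the wire holders; origin on the bench under its centre, y along its row of holes. Foot 85 x 170 x 10 mm, two posts, aluminium plate 60 x 170 x 8 mm, its top 135 mm above the bench, with three 13 mm holes: middle and 45 mm to either side. The loop holder hangs in one outer hole, the needle holder in the other.
- needle_handle (a point): Bystander: centre of the handle (10 mm in diameter, 36 mm long, its top 40 mm above the plate) of the shorter straight-needle holder hanging in the other outer hole of the stand.
- dishes: Bystander: stack of two culture dishes, 90 mm in diameter, 31 mm high; origin under its centre.
- bottle: Bystander: amber bottle, 70 mm in diameter, 140 mm high, on the left; origin under its centre.
- sterilizer: The sterilizer, fixed, left or right of the bench's middle, the stand on the other side; the bench between them and the robot is free. Origin on the bench straight below the bore's mouth. White base 150 (along x) x 130 x 36 mm; two yoke arms and black clamp knobs, 130 mm across, lower than the barrel's top.
There are look-alikes about, which are no part of the job. There is more than one size of the cap; the job needs the smaller.

How it is judged:
On the way, in this order (a step that is already met when the one before it is completed fails the run):
1. the dust cap stands on its rim on the bench, let go (height (world z) of cap_knob below 0.038 m and angle between cap_knob's own z axis and vertical below 0.1 rad and contact force between cap and the fingers below 0.1 N and linear speed of cap below 0.03 m/s), for 0.2 s.
2. the loop holder is held by the fingers with its whole wire in the bore, upright, centred, still and touching nothing, for five seconds (z of loop_tip in the frame of sterilizer_mouth between -0.104 and -0.068 m and horizontal distance between each of loop_tip, loop_stem and sterilizer_mouth below 0.006 m and angle between loop_handle's own z axis and vertical below 0.12 rad and linear speed of loop below 0.03 m/s and contact force between loop and the fingers above 0.5 N and contact force between loop and sterilizer below 0.1 N), for 4.8 s.
At the end, for the whole second after the job is handed in: Fingers hold the loop holder clear of the sterilizer: ring tip 68 to 104 mm below the mouth, tip and stem end within 6 mm of the bore axis, tilt under 0.12 rad, speed under 30 mm/s. The cap stands on its rim on the bench, let go, at rest (all of step 1 and all of step 2); the arm keeps its last pose, push and grip.
It fails at once if the loop holder touched the sterilizer (rim, wall or bottom of the bore, or outside) (contact force between loop and sterilizer above 0.2 N).
It fails at once if the cap was dropped or flung: loose and faster than 0.6 m/s (linear speed of cap above 0.6 m/s and contact force between cap and the fingers below 0.05 N).
It fails at once if the needle holder, dishes or bottle were disturbed (moved more than 15 mm) (distance of any of needle_handle, dishes, bottle from where it was at the start of the episode above 0.015 m).
It also fails if it takes over 72 s, if anything falls off the work surface, if the arm or the gripper's body presses on something with over 40 N, if the wrist force passes 120 N, or if a joint passes its speed limit or range.

## Working session

There is one attempt and no reset: what is moved stays moved. The work goes in short steps, Python scripts to look and compute and a tool call to move; the robot and the scene stay as the last step left them, time stands still between calls to the robot, and variables do not carry over. Pictures are saved under pics/ and viewed, at most 14 in all, crops included, and the job is handed in when it is done.

Besides the shell and the picture viewer there is one more tool, called after "Call:" as name(argument=value, ...), one argument or row to a line, values as JSON. carry_out: Moves the arm, as the interface text tells. Its arguments: {"type":"object","properties":{"motion":{"type":"array","items":{"type":"array","items":{"type":"number"}}},"grip_force":{"type":"number"}},"required":["motion"]}

```bash
ls; mkdir -p pics; cat > h.py <<'E'
import numpy as np, cv2
from scipy.spatial.transform import Rotation as Ro
from station import status, imaging, ticket, find_in, silhouettes, manip
def snap(c,n):
    im=imaging.read_camera(c); cv2.imwrite(f'pics/{n}.png',im[:,:,::-1]); return im
def proj(c,X,st=None):
    i=imaging.camera_info(c); X=np.atleast_2d(X)
    if 'mount' in i:
        st=st or status.read_state(); R=Ro.from_rotvec(st['eef_rot']).as_matrix()
        M=np.array(i['mount']); Xt=(X-st['tcp_pos'])@R; Xc=(Xt-M[:3,3])@M[:3,:3]
    else: Xc=X@np.array(i['R']).T+i['t']
    p=Xc@np.array(i['K']).T; return p[:,:2]/p[:,2:]
def ray(c,uv,st=None):
    i=imaging.camera_info(c); d=np.linalg.inv(i['K'])@[uv[0],uv[1],1]
    if 'mount' in i:
        st=st or status.read_state(); R=Ro.from_rotvec(st['eef_rot']).as_matrix(); M=np.array(i['mount'])
        return R@M[:3,3]+st['tcp_pos'], R@M[:3,:3]@d
    R=np.array(i['R']); return -R.T@i['t'], R.T@d
def atz(c,uv,z,st=None):
    o,d=ray(c,uv,st); return o+d*(z-o[2])/d[2]
E
python3 - <<'E'
from h import *
np.set_printoptions(precision=4,suppress=True)
a=snap('top','top0');b=snap('side','side0')
cv2.imwrite('pics/both.png',cv2.resize(np.vstack([a,b])[:,:,::-1],None,fx=.71,fy=.71))
s=status.read_state();print(s, manip.grip_depth)
for c in('top','side'):
    i=imaging.camera_info(c);print(c,-np.array(i['R']).T@i['t'])
    for l in['sterilizer_mouth','cap_knob','cap','loop_handle','loop','stand','needle_handle','dishes','bottle','sterilizer']:
        try:
            for d in find_in(l,c)[:4]:print(c,l,round(d['confidence'],2),np.array(d['location']),proj(c,d['location'])[0].round())
        except Exception as e:print(l,e)
print(imaging.camera_info('wrist')['mount'])
E
```

```text
pics
{'time': 0.1, 'joints': array([ 1.6096,  0.2557,  0.1071, -0.0004, -1.4239, -0.2846]), 'joint_velocities': array([-0.0001,  0.0011,  0.0037,  0.0018,  0.0005, -0.0005]), 'joint_torque': array([ -0.0035, -38.7602,  23.8473,   5.378 ,  -0.0038,   0.    ]), 'tcp_pos': array([0.1337, 0.5331, 0.2305]), 'eef_rot': array([ 3.1162, -0.3851, -0.0002]), 'ft_force': array([ 0.5106, -0.0691,  0.8074]), 'moment': array([ 0.0213, -0.0409, -0.0177]), 'gripper_force': 0.0, 'opening': 0.08562578729231896} 0.0187
top [0.493  0.0627 1.127 ]
top sterilizer_mouth 0.96 [ 0.5242 -0.159   0.032 ] [364. 247.]
top cap_knob 0.86 [ 0.5298 -0.1719  0.1608] [380. 243.]
top cap_knob 0.58 [ 0.5615 -0.3343  0.0132] [426. 235.]
top cap 0.68 [ 0.5607 -0.3365  0.0137] [426. 235.]
top cap 0.61 [ 0.5309 -0.1711  0.1643] [380. 243.]
top loop_handle 0.52 [0.5586 0.2186 0.1717] [219. 228.]
top loop 0.4 [0.5607 0.2214 0.1728] [218. 227.]
top stand 0.75 [0.5433 0.1813 0.1362] [236. 235.]
top needle_handle 0.63 [0.532  0.1468 0.1422] [250. 240.]
top dishes 0.86 [ 0.7339 -0.0429  0.0336] [323. 171.]
top bottle 0.65 [0.5156
[... 273 characters left out ...]
5  0.0176] [349. 401.]
side cap_knob 0.46 [ 0.7249 -0.0503  0.0295] [337. 254.]
side cap 0.69 [ 0.5309 -0.1818  0.162 ] [294. 297.]
side cap 0.58 [ 0.5585 -0.3462  0.0141] [347. 403.]
side loop_handle 0.67 [0.5617 0.225  0.1717] [224. 160.]
side loop 0.56 [0.5649 0.2234 0.1763] [225. 159.]
side stand 0.68 [0.5371 0.1534 0.0506] [230. 218.]
side dishes 0.76 [ 0.726  -0.0515  0.0278] [338. 255.]
side bottle 0.65 [0.5087 0.4113 0.0762] [183. 154.]
side bottle 0.63 [0.5612 0.2264 0.1784] [223. 158.]
side sterilizer 0.65 [ 0.5075 -0.2083  0.034 ] [288. 348.]
[[ 0.0006 -0.9517 -0.3072  0.08  ]
 [ 1.      0.0006  0.0002  0.0009]
 [-0.     -0.3072  0.9517 -0.1424]
 [ 0.      0.      0.      1.    ]]
```

View pics/top0.png

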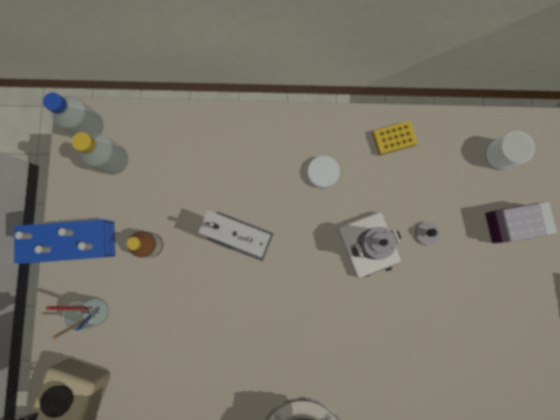

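View pics/side0.png

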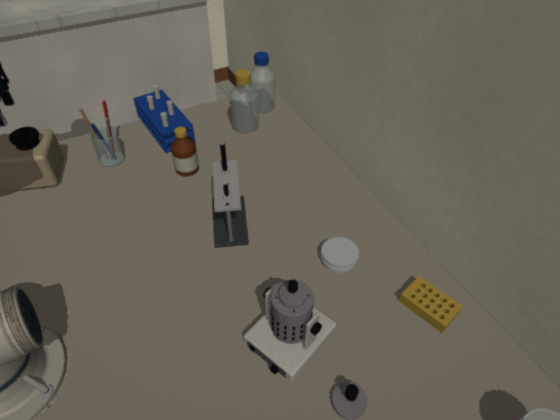

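The side view shows the capped sterilizer at (292,300) with its knob at (293,286), and a second cap on the bench at (350,398). In the stand, the tall handle is at (224,157) and a short one at (226,188). 

Candidates:
- **Cap:** on the sterilizer at top (380,243), or on the bench at top (426,235).
- **Holder:** tall at top (212,227), or short at top (236,234).

I'll check these in one close crop.

```bash
python3 - <<'E'
from h import *
a=cv2.imread('pics/top0.png');b=cv2.imread('pics/side0.png')
f=lambda im,x,y,w,h:cv2.resize(im[y:y+h,x:x+w],(400,300),interpolation=cv2.INTER_CUBIC)
o=np.vstack([np.hstack([f(a,340,195,112,84),f(a,188,195,100,75)]),np.hstack([f(b,240,270,180,135+0),f(b,185,135,100,75)])])
cv2.imwrite('pics/crop.png',np.clip(o*1.6,0,255).astype('uint8'))
E
```

```text
(no output)
```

View pics/crop.png

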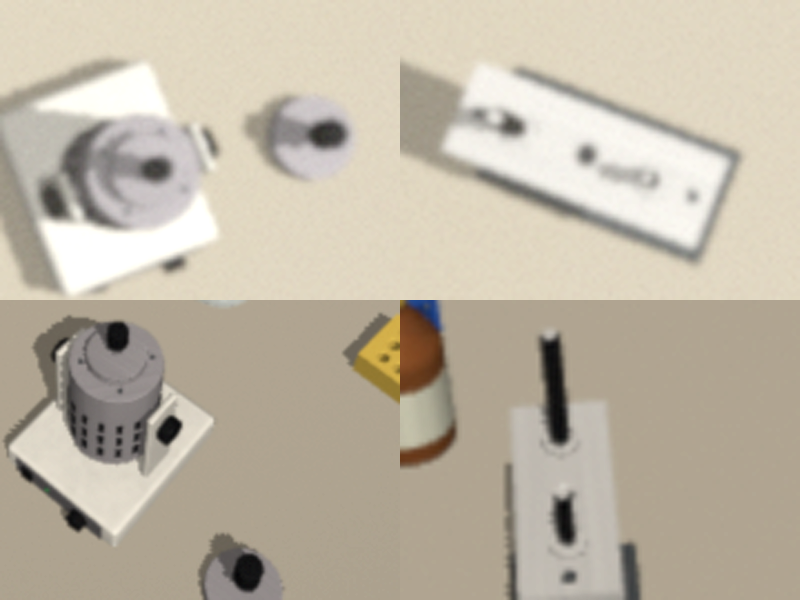

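The sterilizer's cap at (380,243) is about 51 mm; the bench cap at (426,235) works out nearer 60 mm, so it is the decoy. The tall holder is at the stand's left end, with its collar near top (218,227). The short holder is at the other end, near (347/4+…≈250,240). I'm moving above the sterilizer cap.

Call:
carry_out(
  motion=[
    [0, 0, 0, 0.0275, 0.0292, -0.0035, 0.0854],
    [0, 0, 0, 0.0275, 0.0292, -0.0035, 0.0854],
    [0, 0, 0, 0.0275, 0.0292, -0.0035, 0.0854],
    [0, 0, 0, 0.0275, 0.0292, -0.0035, 0.0854],
    [0, 0, 0, 0.0275, 0.0292, -0.0035, 0.0854],
    [0, 0, 0, 0.0275, 0.0292, -0.0035, 0.0854],
    [0, 0, 0, 0.0275, 0.0292, -0.0035, 0.0854],
    [0, 0, 0, 0.0275, 0.0292, -0.0035, 0.0854],
    [0, 0, 0, 0.0275, 0.0292, -0.0035, 0.0854],
    [0, 0, 0, 0.0275, 0.0292, -0.0035, 0.0854],
    [0, 0, 0, 0.0275, 0.0292, -0.0035, 0.0854],
    [0, 0, 0, 0.0275, 0.0292, -0.0035, 0.0854],
    [0, 0, 0, 0.0275, 0.0292, -0.0035, 0.0854],
    [0, 0, 0, 0.0275, 0.0292, -0.0035, 0.0854],
    [0, 0, 0, 0.0275, 0.0292, -0.0035, 0.0854],
    [0, 0, 0, 0.0275, 0.0292, -0.0035, 0.0854],
    [0, 0, 0, 0.0275, 0.0292, -0.0035, 0.0854],
    [0, 0, 0, 0.0275, 0.0292, -0.0035, 0.0854],
    [0, 0, 0, 0.0275, 0.0292, -0.0035, 0.0854],
    [0, 0, 0, 0.0275, 0.0292, -0.0035, 0.0854],
  ],
)

```text
time: 3.1
tcp_pos: [0.5257, -0.1685, 0.3015]
eef_rot: [-3.118, 0.385, -0.0]
ft_force: [0.3, 0.1, 0.6]
opening: 0.0853
gripper_force: 0.0
```

```bash
python3 - <<'E'
from h import *
np.set_printoptions(precision=4,suppress=True)
s=status.read_state();print(s['time'],s['tcp_pos'],s['eef_rot'],s['joints'])
im=snap('wrist','w1')
for l in['cap_knob','sterilizer']:
  for d in find_in(l,'wrist')[:2]:print(l,d['confidence'],d['location'],proj('wrist',d['location'],s))
g=im.max(2); 
cv2.imwrite('pics/w1v.png',np.clip(im[:,:,::-1]*1.5,0,255).astype('uint8'))
E
```

```text
3.1 [ 0.5257 -0.1685  0.3015] [-3.1178  0.3854 -0.0005] [-0.0267  0.2509  0.2783  0.     -1.5979  1.3515]
cap_knob 0.89 [0.5685, -0.3366, 0.0122] [[389.8152 115.1806]]
cap_knob 0.69 [0.5312, -0.1726, 0.1614] [[281.7339 195.7826]]
sterilizer 0.97 [0.5565, -0.1806, 0.0366] [[282.4499 153.5629]]
```

View pics/w1v.png

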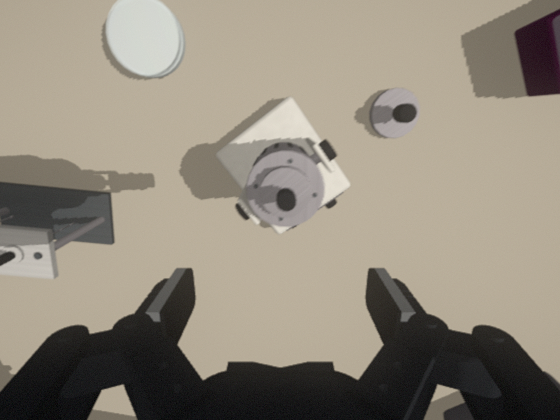

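The wrist view shows the cap's knob at (287,199) on the barrel, and the decoy cap at (395,113). I'm computing the knob's position.

```bash
python3 - <<'E'
from h import *
np.set_printoptions(precision=4,suppress=True)
s=status.read_state(); im=cv2.imread('pics/w1.png')
m=(im.max(2)<38).astype('uint8'); m[:170]=0;m[225:]=0;m[:,:265]=0;m[:,310:]=0
n,l,st,c=cv2.connectedComponentsWithStats(m);print(st[1:],c[1:])
k=1+st[1:,4].argmax()
for z in(.186,.196):print(atz('wrist',c[k],z,s))
it=cv2.imread('pics/top0.png'); m=(it.max(2)<30).astype('uint8');m[:225]=0;m[260:]=0;m[:,368:392][:]*=1;m[:,:368]=0;m[:,392:]=0
n,l,st,c=cv2.connectedComponentsWithStats(m);print(st[1:],c[1:])
k=1+st[1:,4].argmax();print(atz('top',c[k],.188))
R=Ro.from_rotvec(s['eef_rot']).as_matrix();print(R)
E
```

```text
[[278 190  13   8  40]
 [283 195   2   2   2]
 [291 194   1   1   1]
 [278 199   1   2   2]
 [281 201   1   1   1]
 [284 200   1   1   1]
 [279 203   1   2   2]
 [281 203   1   1   1]
 [288 205   1   1   1]] [[283.075 191.975]
 [283.5   195.5  ]
 [291.    194.   ]
 [278.    199.5  ]
 [281.    201.   ]
 [284.    200.   ]
 [279.    203.5  ]
 [281.    203.   ]
 [288.    205.   ]]
[ 0.5406 -0.1762  0.186 ]
[ 0.5431 -0.1767  0.196 ]
[] []Traceback (most recent call last):
  File "<stdin>", line 10, in <module>
ValueError: attempt to get argmax of an empty sequence
```

```bash
python3 - <<'E'
from h import *
np.set_printoptions(precision=4,suppress=True)
s=status.read_state(); im=cv2.imread('pics/w1.png')
for T in(48,56,64):
  m=(im.max(2)<T).astype('uint8'); m[:180]=0;m[225:]=0;m[:,:265]=0;m[:,310:]=0
  n,l,st,c=cv2.connectedComponentsWithStats(m);k=1+st[1:,4].argmax();print(T,st[k],c[k],atz('wrist',c[k],.19,s))
it=cv2.imread('pics/top0.png');
for T in(50,60,70):
  m=(it.max(2)<T).astype('uint8');m[:225]=0;m[260:]=0;m[:,:368]=0;m[:,392:]=0
  n,l,st,c=cv2.connectedComponentsWithStats(m);k=1+st[1:,4].argmax();print(T,st[k],c[k],atz('top',c[k],.19))
R=Ro.from_rotvec(s['eef_rot']).as_matrix();print(R)
E
```

```text
48 [277 189  18  21 308] [285.3864 199.1331] [ 0.5348 -0.1768  0.19  ]
56 [276 189  19  22 328] [285.4024 199.311 ] [ 0.5346 -0.1768  0.19  ]
64 [276 188  20  23 348] [285.2644 199.2299] [ 0.5347 -0.1767  0.19  ]
50 [381 240   5   4  16] [383.    241.875] [ 0.5325 -0.1708  0.19  ]
60 [380 240   7   5  29] [383. 242.] [ 0.5323 -0.1708  0.19  ]
70 [379 240   8   5  34] [382.8529 241.9118] [ 0.5325 -0.1705  0.19  ]
[[ 0.9692 -0.2465 -0.0019]
 [-0.2465 -0.9692  0.0001]
 [-0.0018  0.0004 -1.    ]]
```

Call:
carry_out(
  motion=[
    [0, 0, 0, 0.003, 0.001, 0.02, 0.0854],
    [0, 0, 0, 0.003, 0.001, 0.02, 0.0854],
    [0, 0, 0, 0.003, 0.001, 0.02, 0.0854],
    [0, 0, 0, 0, 0.001, 0.015, 0.06],
    [0, 0, 0, 0, 0, 0.005, 0.05],
    [0, 0, 0, 0, 0, 0, 0.045],
    [0, 0, 0, 0, 0, 0, 0.045],
  ],
)

```text
time: 3.95
tcp_pos: [0.5333, -0.1727, 0.2225]
eef_rot: [3.118, -0.384, 0.003]
ft_force: [0.0, 0.2, 1.5]
opening: 0.0451
gripper_force: 0.0
```

```bash
python3 - <<'E'
from h import *
np.set_printoptions(precision=4,suppress=True)
s=status.read_state();print(s['time'],s['tcp_pos'],s['opening'])
im=snap('wrist','w2')
u=proj('wrist',[.534,-.176,.19],s)[0].astype(int);print(u)
m0=np.zeros((420,560),'uint8');m0[u[1]-35:u[1]+35,u[0]-35:u[0]+35]=1
for T in(48,60):
  m=(im.max(2)<T).astype('uint8')*m0
  n,l,st,c=cv2.connectedComponentsWithStats(m);k=1+st[1:,4].argmax();print(T,st[k],c[k],atz('wrist',c[k],.19,s))
cv2.imwrite('pics/w2v.png',np.clip(im[:,:,::-1]*1.5,0,255).astype('uint8'))
E
```

```text
3.95 [ 0.5333 -0.1727  0.2225] 0.04508341953007729
[283 245]
48 [270 228  27  34 721] [282.835  244.8488] [ 0.5344 -0.1759  0.19  ]
60 [270 228  27  34 756] [282.7553 244.7526] [ 0.5345 -0.1758  0.19  ]
```

View pics/w2v.png

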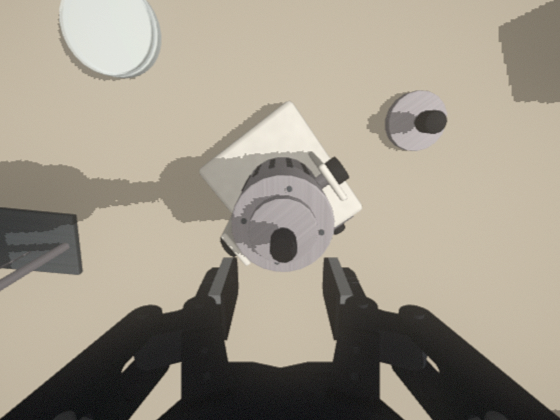

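The knob at (283,245) is nearly centred between the fingertips. I'm descending and closing.

Call:
carry_out(
  motion=[
    [0, 0, 0, 0.002, 0.0025, 0.01, 0.045],
    [0, 0, 0, 0, 0, 0.015, 0.045],
    [0, 0, 0, 0, 0, 0.015, 0.045],
    [0, 0, 0, 0, 0, 0.01, 0.045],
    [0, 0, 0, 0, 0, 0.004, 0.045],
    [0, 0, 0, 0, 0, 0, 0.03],
    [0, 0, 0, 0, 0, 0, 0.022],
    [0, 0, 0, 0, 0, 0, 0.01],
    [0, 0, 0, 0, 0, 0, 0.01],
    [0, 0, 0, 0, 0, 0, 0.01],
    [0, 0, 0, 0, 0, 0, 0.01],
  ],
  grip_force=30,
)

```text
time: 5.1
tcp_pos: [0.5348, -0.1759, 0.1681]
eef_rot: [3.118, -0.385, 0.003]
ft_force: [0.5, -0.2, 5.1]
opening: 0.0169
gripper_force: 29.5
```

Call:
carry_out(
  motion=[
    [0, 0, 0, 0, 0, -0.003, 0.01],
    [0, 0, 0, 0, 0, -0.005, 0.01],
    [0, 0, 0, 0, 0, -0.008, 0.01],
    [0, 0, 0, 0, 0, -0.012, 0.01],
    [0, 0, 0, 0, 0, -0.02, 0.01],
    [0, 0, 0, 0, 0, -0.02, 0.01],
    [0, 0, 0, 0, 0, -0.01, 0.01],
    [0, 0, 0, 0, 0, 0, 0.01],
  ],
)

```text
time: 5.9
tcp_pos: [0.5351, -0.176, 0.2473]
eef_rot: [3.118, -0.385, 0.006]
ft_force: [-1.0, -0.9, -0.9]
opening: 0.0167
gripper_force: 29.3
```

```bash
python3 - <<'E'
from h import *
np.set_printoptions(precision=4,suppress=True)
s=status.read_state();print(s['time'],s['tcp_pos'],s['opening'],s['ft_force'],s['moment'])
im=snap('wrist','w3');b=snap('side','s3')
o=np.hstack([im[60:360,60:460],cv2.resize(b[220:370,190:390],(400,300))])[:,:,::-1]
cv2.imwrite('pics/v3.png',np.clip(o*1.5,0,255).astype('uint8'))
E
```

```text
5.9 [ 0.5351 -0.176   0.2473] 0.016733957304815746 [-0.9641 -0.8751 -0.8805] [-0.003  -0.0398  0.0344]
```

View pics/v3.png

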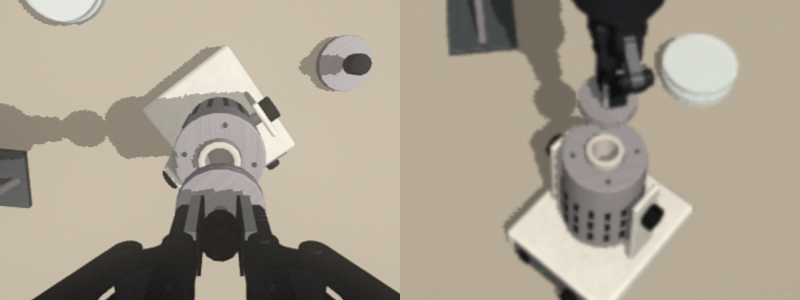

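The cap is held and the white rim is exposed (in the wrist crop at (220,157)). I'm carrying the cap to free bench at about (0.40, 0).

Call:
carry_out(
  motion=[
    [0, 0, 0, -0.01, -0.008, 0, 0.01],
    [0, 0, 0, -0.018, -0.014, 0, 0.01],
    [0, 0, 0, -0.018, -0.014, 0, 0.01],
    [0, 0, 0, -0.018, -0.014, 0, 0.01],
    [0, 0, 0, -0.018, -0.014, 0.01, 0.01],
    [0, 0, 0, -0.018, -0.014, 0.02, 0.01],
    [0, 0, 0, -0.018, -0.014, 0.025, 0.01],
    [0, 0, 0, -0.018, -0.014, 0.025, 0.01],
    [0, 0, 0, -0.018, -0.014, 0.025, 0.01],
    [0, 0, 0, -0.012, -0.01, 0.025, 0.01],
    [0, 0, 0, -0.006, -0.005, 0.025, 0.01],
    [0, 0, 0, 0, 0, 0.02, 0.01],
    [0, 0, 0, 0, 0, 0.015, 0.01],
    [0, 0, 0, 0, 0, 0.012, 0.01],
    [0, 0, 0, 0, 0, 0.01, 0.01],
    [0, 0, 0, 0, 0, 0.005, 0.01],
    [0, 0, 0, 0, 0, 0, 0.01],
  ],
)

```text
time: 7.7
tcp_pos: [0.3996, -0.0032, 0.0277]
eef_rot: [3.117, -0.385, -0.002]
ft_force: [-0.2, -0.4, -0.0]
opening: 0.0168
gripper_force: 29.3
```

Call:
carry_out(
  motion=[
    [0, 0, 0, 0, 0, 0.004, 0.01],
    [0, 0, 0, 0, 0, 0.003, 0.01],
    [0, 0, 0, 0, 0, 0.002, 0.01],
    [0, 0, 0, 0, 0, 0.001, 0.01],
    [0, 0, 0, 0, 0, 0, 0.01],
  ],
)

```text
time: 8.2
tcp_pos: [0.4002, -0.003, 0.0182]
eef_rot: [3.118, -0.385, -0.0]
ft_force: [-0.2, 0.0, -0.1]
opening: 0.0166
gripper_force: 29.3
```

Call:
carry_out(
  motion=[
    [0, 0, 0, 0, 0, 0.001, 0.01],
    [0, 0, 0, 0, 0, 0.001, 0.01],
    [0, 0, 0, 0, 0, 0.001, 0.01],
    [0, 0, 0, 0, 0, 0, 0.01],
  ],
)

```text
time: 8.6
tcp_pos: [0.4002, -0.003, 0.0152]
eef_rot: [3.118, -0.385, -0.0]
ft_force: [-0.1, 0.4, -0.8]
opening: 0.0172
gripper_force: 29.3
```

Call:
carry_out(
  motion=[
    [0, 0, 0, 0, 0, 0.001, 0.01],
    [0, 0, 0, 0, 0, 0.001, 0.01],
    [0, 0, 0, 0, 0, 0, 0.01],
  ],
)

```text
time: 8.9
tcp_pos: [0.4004, -0.003, 0.0149]
eef_rot: [3.118, -0.384, 0.001]
ft_force: [-8.8, 2.1, 22.2]
opening: 0.0172
gripper_force: 31.3
```

It has touched the bench. I'll relieve the press, release, then retreat upward.

Call:
carry_out(
  motion=[
    [0, 0, 0, 0, 0, -0.0015, 0.01],
    [0, 0, 0, 0, 0, 0, 0.018],
    [0, 0, 0, 0, 0, 0, 0.025],
    [0, 0, 0, 0, 0, 0, 0.035],
    [0, 0, 0, 0, 0, 0, 0.045],
    [0, 0, 0, 0, 0, -0.01, 0.05],
    [0, 0, 0, 0, 0, -0.02, 0.05],
    [0, 0, 0, 0, 0, -0.03, 0.05],
    [0, 0, 0, 0, 0, -0.04, 0.05],
    [0, 0, 0, 0, 0, -0.04, 0.06],
    [0, 0, 0, 0, 0, -0.04, 0.06],
    [0, 0, 0, 0, 0, -0.04, 0.06],
    [0, 0, 0, 0, 0, -0.03, 0.06],
    [0, 0, 0, 0, 0, -0.02, 0.06],
  ],
)

```text
time: 10.3
tcp_pos: [0.4008, -0.003, 0.2872]
eef_rot: [-3.117, 0.385, -0.005]
ft_force: [0.2, 0.7, -0.9]
opening: 0.06
gripper_force: 0.0
```

```bash
python3 - <<'E'
from h import *
np.set_printoptions(precision=4,suppress=True)
s=status.read_state();print(s['time'],s['tcp_pos'],s['eef_rot'],s['opening'],s['ft_force'])
im=snap('wrist','w4');a=snap('top','t4');b=snap('side','s4')
f=lambda im,x,y,w,h:cv2.resize(im[y:y+h,x:x+w],(400,300),interpolation=cv2.INTER_CUBIC)
o=np.vstack([np.hstack([f(im,0,0,560,420),f(b,220,240,160,120)]),np.hstack([f(a,330,210,80,60),f(a,185,200,80,60)])])
cv2.imwrite('pics/v4.png',np.clip(o[:,:,::-1]*1.5,0,255).astype('uint8'))
E
```

```text
10.3 [ 0.4008 -0.003   0.2872] [-3.1168  0.385  -0.0046] 0.05998011968778634 [ 0.2466  0.6559 -0.9103]
```

View pics/v4.png

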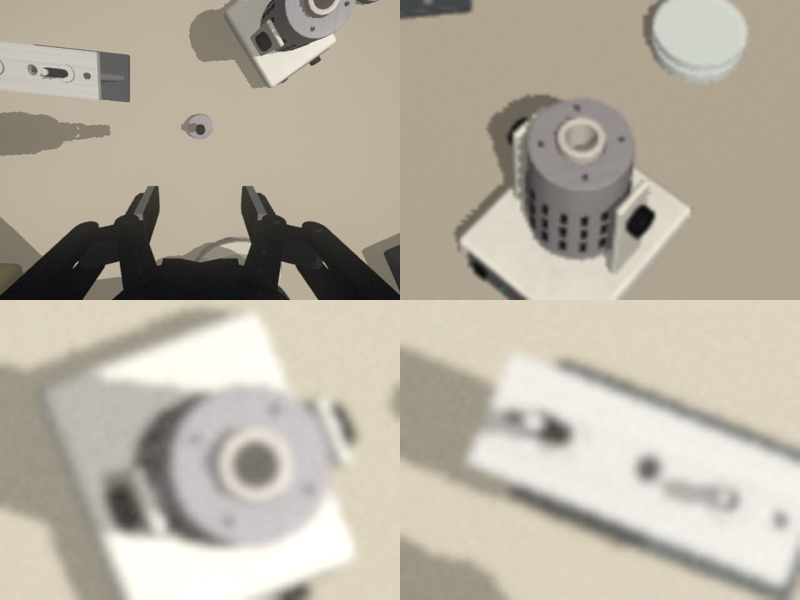

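The cap stands on its rim at wrist crop (200,127), and the bore is exposed with the rim at about top (381,242). I'm moving above the tall holder.

Call:
carry_out(
  motion=[
    [0, 0, 0, 0.0095, -0.025, -0.002, 0.06],
    [0, 0, 0, 0.0095, -0.025, -0.002, 0.06],
    [0, 0, 0, 0.0095, -0.025, -0.002, 0.06],
    [0, 0, 0, 0.0095, -0.025, -0.002, 0.06],
    [0, 0, 0, 0.0095, -0.025, -0.002, 0.06],
    [0, 0, 0, 0.0095, -0.025, -0.002, 0.06],
    [0, 0, 0, 0.0095, -0.025, -0.002, 0.06],
    [0, 0, 0, 0.0095, -0.025, -0.002, 0.06],
    [0, 0, 0, 0.0095, -0.025, 0, 0.06],
    [0, 0, 0, 0.009, -0.023, 0, 0.06],
    [0, 0, 0, 0, 0, 0, 0.06],
    [0, 0, 0, 0, 0, 0, 0.06],
  ],
)

```text
time: 11.65
tcp_pos: [0.552, 0.2146, 0.2989]
eef_rot: [3.116, -0.384, -0.004]
ft_force: [-0.5, -0.4, 0.4]
opening: 0.0599
gripper_force: 0.0
```

```bash
python3 - <<'E'
from h import *
np.set_printoptions(precision=4,suppress=True)
a=cv2.imread('pics/t4.png').astype(int); 
sub=a[225:260,365:400]; rb=sub[:,:,2]-sub[:,:,0]
m=((sub.max(2)>110)&(rb>8)).astype('uint8')
n,l,st,c=cv2.connectedComponentsWithStats(m);print(st[1:],c[1:]+[365,225])
s=status.read_state();print(s['time'],s['tcp_pos'],s['eef_rot'])
im=snap('wrist','w5')
for q in('loop_handle','needle_handle','stand'):
  for d in find_in(q,'wrist')[:2]:print(q,d['confidence'],d['location'],proj('wrist',d['location'],s))
cv2.imwrite('pics/w5v.png',np.clip(im[:,:,::-1]*1.5,0,255).astype('uint8'))
E
```

```text
[[  0   0  35   9 146]
 [  8  11  15  14 118]
 [ 18  12  17  23 134]
 [  0  32   6   3  10]
 [  7  34   3   1   3]
 [ 13  34   1   1   1]] [[385.6849 227.2055]
 [380.1017 242.5254]
 [395.3806 251.6343]
 [367.     258.5   ]
 [373.     259.    ]
 [378.     259.    ]]
11.65 [0.552  0.2146 0.2989] [ 3.1158 -0.3842 -0.0042]
loop_handle 0.7 [0.5677, 0.2247, 0.1884] [[263.1332 196.8007]]
needle_handle 0.89 [0.533, 0.1483, 0.1442] [[345.1238 199.8683]]
stand 0.69 [0.5553, 0.1822, 0.1303] [[307.3929 184.2832]]
stand 0.31 [0.4045, 0.0024, 0.0098] [[433.53   231.8343]]
```

View pics/w5v.png

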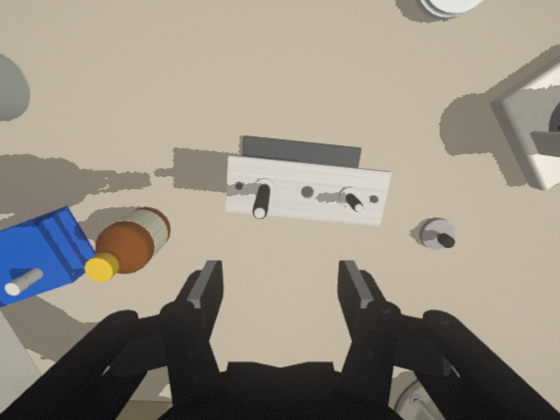

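The tall handle's white top is at (260,213) and its foot at (265,186). The short holder is at (352,200), 90 mm to the right.

```bash
python3 - <<'E'
from h import *
np.set_printoptions(precision=4,suppress=True)
s=status.read_state()
R=Ro.from_rotvec(s['eef_rot']).as_matrix()
for uv,z in(((260,213),.219),((265,187),.139),((263,200),.179),((308,191),.135),((238.5,186),.135),((373.5,198.5),.135)):
  p=atz('wrist',uv,z,s);print(uv,p,(p-s['tcp_pos'])@R)
c=atz('top',(380.1,242.2),.16);print('rim top',c)
E
```

```text
(260, 213) [0.5626 0.2267 0.219 ] [ 0.0072 -0.015   0.0821]
(265, 187) [0.5653 0.2258 0.139 ] [ 0.01   -0.0148  0.1621]
(263, 200) [0.5623 0.2265 0.179 ] [ 0.0069 -0.0148  0.1221]
(308, 191) [0.5491 0.1829 0.135 ] [0.0047 0.0308 0.1661]
(238.5, 186) [0.5724 0.2533 0.135 ] [ 0.0101 -0.0431  0.1661]
(373.5, 198.5) [0.5239 0.1163 0.135 ] [-0.0035  0.1015  0.1661]
rim top [ 0.5329 -0.1712  0.16  ]
```

Call:
carry_out(
  motion=[
    [0, 0, 0, 0.0075, -0.015, 0, 0.05],
    [0, 0, 0, 0, 0, 0.01, 0.05],
    [0, 0, 0, 0, 0, 0.02, 0.045],
    [0, 0, 0, 0, 0, 0.015, 0.045],
    [0, 0, 0, 0, 0, 0, 0.045],
  ],
)

```text
time: 12.35
tcp_pos: [0.5616, 0.2263, 0.2531]
eef_rot: [3.115, -0.385, -0.007]
ft_force: [-1.1, -0.7, -0.0]
opening: 0.045
gripper_force: 0.0
```

```bash
python3 - <<'E'
from h import *
np.set_printoptions(precision=4,suppress=True)
s=status.read_state();print(s['tcp_pos'],s['opening'])
R=Ro.from_rotvec(s['eef_rot']).as_matrix()
im=snap('wrist','w6')
P=np.array([[.5625,.2265,.219],[.5625,.2265,.139]]);u=proj('wrist',P,s);print(u)
m0=np.zeros((420,560),'uint8');cv2.line(m0,u[0].astype(int).tolist(),u[1].astype(int).tolist(),1,50)
m=(im.max(2)<55).astype('uint8')*m0
n,l,st,c=cv2.connectedComponentsWithStats(m);k=1+st[1:,4].argmax();print(st[k],c[k])
ys,xs=np.nonzero(l==k)
for y in np.unique(ys)[::5]:print(y,xs[ys==y].min(),xs[ys==y].max())
for d in find_in('loop_handle','wrist')[:1]:print(d['location'])
E
```

```text
[0.5616 0.2263 0.2531] 0.044990282174222546
[[277.6736 245.0503]
 [278.0547 208.3577]]
[268 203  17  41 506] [276.2589 222.5613]
203 274 279
208 271 282
213 270 282
218 270 283
223 270 283
228 269 283
233 269 283
238 268 284
243 268 268
[0.5687, 0.2269, 0.1914]
```

Call:
carry_out(
  motion=[
    [0, 0, 0, 0.0005, -0.001, 0.015, 0.045],
    [0, 0, 0, 0, 0, 0.02, 0.045],
    [0, 0, 0, 0, 0, 0.02, 0.045],
    [0, 0, 0, 0, 0, 0.02, 0.045],
    [0, 0, 0, 0, 0, 0.01, 0.045],
    [0, 0, 0, 0, 0, 0, 0.03],
    [0, 0, 0, 0, 0, 0, 0.02],
    [0, 0, 0, 0, 0, 0, 0.005],
    [0, 0, 0, 0, 0, 0, 0.005],
    [0, 0, 0, 0, 0, 0, 0.005],
    [0, 0, 0, 0, 0, 0, 0.005],
  ],
  grip_force=40,
)

```text
time: 13.55
tcp_pos: [0.5648, 0.2284, 0.1725]
eef_rot: [-3.117, 0.384, -0.004]
ft_force: [-0.4, -0.0, 5.7]
opening: 0.011
gripper_force: 39.1
```

Call:
carry_out(
  motion=[
    [0, 0, 0, 0, 0, -0.003, 0.005],
    [0, 0, 0, 0, 0, -0.006, 0.005],
    [0, 0, 0, 0, 0, -0.01, 0.005],
    [0, 0, 0, 0, 0, -0.013, 0.005],
    [0, 0, 0, 0, 0, -0.015, 0.005],
    [0, 0, 0, 0, 0, -0.015, 0.005],
    [0, 0, 0, 0, 0, -0.015, 0.005],
    [0, 0, 0, 0, 0, -0.015, 0.005],
    [0, 0, 0, 0, 0, -0.015, 0.005],
    [0, 0, 0, 0, 0, -0.015, 0.005],
    [0, 0, 0, 0, 0, -0.015, 0.005],
    [0, 0, 0, 0, 0, -0.015, 0.005],
    [0, 0, 0, 0, 0, -0.015, 0.005],
    [0, 0, 0, 0, 0, -0.006, 0.005],
    [0, 0, 0, 0, 0, -0.003, 0.005],
    [0, 0, 0, 0, 0, 0, 0.005],
    [0, 0, 0, 0, 0, 0, 0.005],
  ],
)

```text
time: 15.25
tcp_pos: [0.5637, 0.2281, 0.346]
eef_rot: [3.117, -0.385, -0.002]
ft_force: [-0.5, 0.6, -0.0]
opening: 0.0108
gripper_force: 38.9
```

```bash
python3 - <<'E'
from h import *
np.set_printoptions(precision=4,suppress=True)
s=status.read_state();print(s['tcp_pos'],s['opening'],s['ft_force'],s['joints'])
im=snap('wrist','w7');b=snap('side','s7')
f=lambda im,x,y,w,h:cv2.resize(im[y:y+h,x:x+w],(400,300),interpolation=cv2.INTER_CUBIC)
o=np.hstack([f(im,140,150,280,210),f(b,150,70,160,120)])
cv2.imwrite('pics/v7.png',np.clip(o[:,:,::-1]*1.5,0,255).astype('uint8'))
E
```

```text
[0.5637 0.2281 0.346 ] 0.010773321256943191 [-0.4586  0.6398 -0.0107] [ 0.641   0.3848  0.5789 -0.0004 -1.7663  0.684 ]
```

View pics/v7.png

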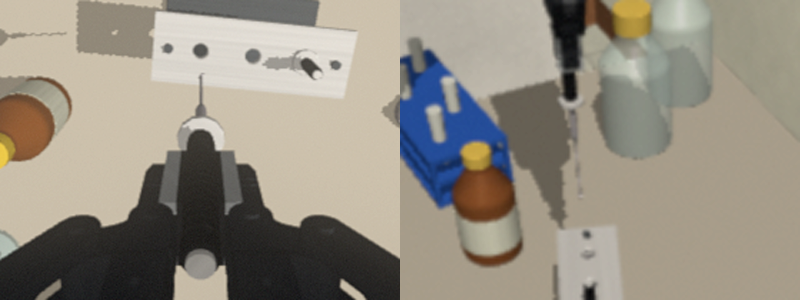

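The holder is freed and hangs straight: the tip is at wrist px (281,202), in line with the stem. I'm carrying it over the sterilizer at height.

Call:
carry_out(
  motion=[
    [0, 0, 0, 0.001, 0.005, 0, 0.005],
    [0, 0, 0, 0.002, 0.012, 0, 0.005],
    [0, 0, 0, 0.003, 0.018, 0, 0.005],
    [0, 0, 0, 0.0042, 0.0235, 0, 0.005],
    [0, 0, 0, 0.0042, 0.0235, 0, 0.005],
    [0, 0, 0, 0.0042, 0.0235, 0, 0.005],
    [0, 0, 0, 0.0042, 0.0235, 0, 0.005],
    [0, 0, 0, 0.0042, 0.0235, 0, 0.005],
    [0, 0, 0, 0.0042, 0.0235, 0, 0.005],
    [0, 0, 0, 0.0042, 0.0235, 0, 0.005],
    [0, 0, 0, 0.0042, 0.0235, 0, 0.005],
    [0, 0, 0, 0.0042, 0.0235, 0, 0.005],
    [0, 0, 0, 0.0042, 0.0235, 0, 0.005],
    [0, 0, 0, 0.0042, 0.0235, 0, 0.005],
    [0, 0, 0, 0.0042, 0.0235, 0, 0.005],
    [0, 0, 0, 0.0042, 0.0235, 0, 0.005],
    [0, 0, 0, 0.0042, 0.0235, 0, 0.005],
    [0, 0, 0, 0.003, 0.018, 0, 0.005],
    [0, 0, 0, 0.002, 0.01, 0, 0.005],
    [0, 0, 0, 0.001, 0.005, 0, 0.005],
  ],
)

```text
time: 17.35
tcp_pos: [0.5353, -0.1756, 0.347]
eef_rot: [3.118, -0.388, 0.001]
ft_force: [0.4, -0.1, 0.1]
opening: 0.0108
gripper_force: 38.9
```

Call:
carry_out(
  motion=[
    [0, 0, 0, 0, 0, 0, 0.005],
    [0, 0, 0, 0, 0, 0, 0.005],
    [0, 0, 0, 0, 0, 0, 0.005],
  ],
)

```text
time: 17.65
tcp_pos: [0.5361, -0.1735, 0.3468]
eef_rot: [-3.118, 0.384, -0.0]
ft_force: [0.9, 0.7, -1.3]
opening: 0.0109
gripper_force: 38.9
```

```bash
python3 - <<'E'
from h import *
np.set_printoptions(precision=4,suppress=True)
s=status.read_state();print(s['time'],s['tcp_pos'],s['eef_rot'],s['opening'])
im=snap('wrist','w8');a=snap('top','t8');b=snap('side','s8')
f=lambda im,x,y,w,h:cv2.resize(im[y:y+h,x:x+w],(400,300),interpolation=cv2.INTER_CUBIC)
o=np.vstack([np.hstack([f(im,210,150,140,105),f(b,240,200,120,90)]),np.hstack([f(im,0,0,560,420),f(a,340,205,80,60)])])
cv2.imwrite('pics/v8.png',np.clip(o[:,:,::-1]*1.5,0,255).astype('uint8'))
R=Ro.from_rotvec(s['eef_rot']).as_matrix()
for z in(.0,.07,.1425):print('axis pt',proj('wrist',s['tcp_pos']+R@[0,0,z],s))
print(proj('wrist',[.534,-.174,.16],s),proj('side',[.534,-.174,.16]))
E
```

```text
17.65 [ 0.5361 -0.1735  0.3468] [-3.1179  0.3837 -0.0002] 0.010948699520117143
axis pt [[278.26  272.689]]
axis pt [[278.769  226.9168]]
axis pt [[279.0544 201.2503]]
[[280.0442 192.3652]] [[293.098  293.8554]]
```

View pics/v8.png

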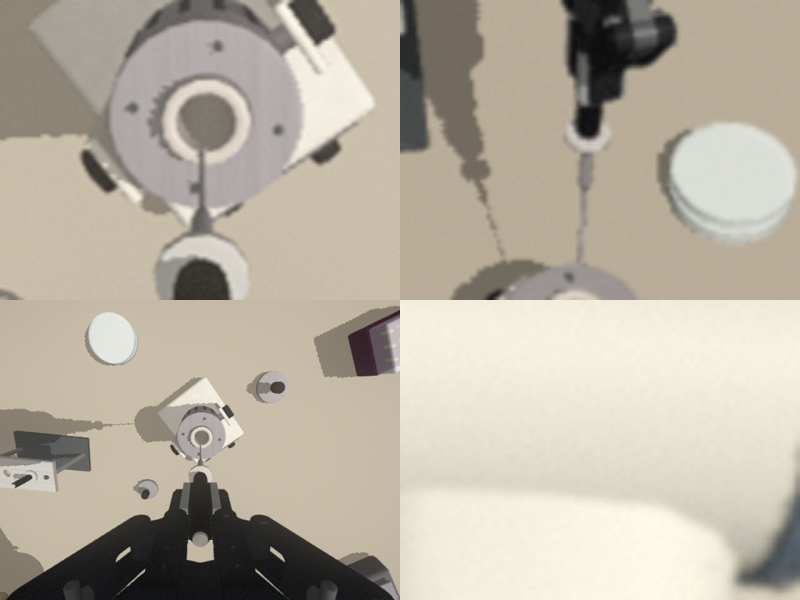

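The wrist crop shows the rim centred near px (282.5,190) and the ring tip at (280.4,202.5). The side crop shows the tip at (294,279), the wire vertical. I'm computing the offset precisely.

```bash
cat > rim.py <<'E'
from h import *
np.set_printoptions(precision=4,suppress=True)
def rim(f,uc,T=(128,12)):
    a=cv2.imread(f).astype(int); m=((a.max(2)>T[0])&(a[:,:,2]-a[:,:,0]>T[1])).astype('uint8')
    m0=np.zeros_like(m);cv2.circle(m0,tuple(int(v) for v in uc),19 if 'w' in f else 11,1,-1);m*=m0
    n,l,st,c=cv2.connectedComponentsWithStats(m);k=1+st[1:,4].argmax()
    cs,_=cv2.findContours((l==k).astype('uint8'),cv2.RETR_EXTERNAL,cv2.CHAIN_APPROX_NONE)
    e=cv2.fitEllipse(cv2.convexHull(max(cs,key=len)));return e,st[k]
E
python3 - <<'E'
from rim import *
s=status.read_state();R=Ro.from_rotvec(s['eef_rot']).as_matrix()
a=cv2.imread('pics/w8.png');print(a[190,262:306:3].tolist())
b=cv2.imread('pics/s4.png');print(b[295,280:306:3].tolist())
for T in((110,12),(120,12),(130,14),(120,16)):
  try:
    e,st=rim('pics/w8.png',(282,190),T);p=atz('wrist',e[0],.16,s);print(T,e,st,p,((p-s['tcp_pos'])@R)[:2])
  except Exception as x:print(T,x)
for T in((110,12),(120,12),(130,14)):
  for f,c,u in(('pics/s4.png','side',(294,295)),('pics/t4.png','top',(380,242))):
   try:
    e,st=rim(f,u,T);print(c,T,e,st,atz(c,e[0],.16))
   except Exception as x:print(T,x)
t=atz('wrist',(280.35,202.5),s['tcp_pos'][2]-.1425,s);print('tip',t,(t-s['tcp_pos'])@R)
o,d=ray('side',(294,278.6));print('side tip',atz('side',(294,278.6),.2043))
E
```

```text
[[107, 109, 114], [76, 77, 81], [128, 136, 143], [126, 134, 140], [70, 75, 78], [73, 79, 84], [75, 79, 84], [76, 80, 84], [74, 79, 82], [70, 75, 79], [104, 111, 116], [140, 148, 155], [104, 105, 110], [113, 114, 119], [115, 115, 120]]
[[93, 93, 98], [101, 109, 115], [93, 100, 105], [103, 110, 116], [105, 113, 119], [90, 96, 101], [65, 70, 74], [115, 122, 129], [94, 95, 100]]
(110, 12) ((281.8763427734375, 192.04869079589844), (29.428211212158203, 30.030447006225586), 85.60677337646484) [267 178  31  29 355] [ 0.5339 -0.1762  0.16  ] [-0.0016  0.0031]
(120, 12) ((281.9250793457031, 192.09283447265625), (29.371644973754883, 29.953847885131836), 75.94459533691406) [267 178  31  29 342] [ 0.5338 -0.1763  0.16  ] [-0.0016  0.0031]
(130, 14) ((287.25958251953125, 187.1948699951172), (13.627906799316406, 23.71904182434082), 134.09019470214844) [278 179  19  19  76] [ 0.5379 -0.1835  0.16  ] [0.0041 0.0092]
(120, 16) attempt to get argmax of an empty sequence
side (110, 12) ((292.2945251464844, 295.3343811035156), (17.279693603515625, 18.446392059326172), 121.77992248535156) [283 287  19  18
[... 220 characters left out ...]
tEllipseNoDirect'

side (120, 12) ((292.3835754394531, 294.9621276855469), (16.153602600097656, 17.68226432800293), 103.8484878540039) [284 287  18  17 114] [ 0.5317 -0.1755  0.16  ]
(120, 12) OpenCV(4.12.0) /io/opencv/modules/imgproc/src/shapedescr.cpp:361: error: (-201:Incorrect size of input array) There should be at least 5 points to fit the ellipse in function 'fitEllipseNoDirect'

side (130, 14) ((292.05963134765625, 294.60626220703125), (15.149325370788574, 17.45608139038086), 123.30636596679688) [285 293  16  10  34] [ 0.5315 -0.1746  0.16  ]
(130, 14) attempt to get argmax of an empty sequence
tip [ 0.5345 -0.1746  0.2043] [-0.0013  0.0013  0.1425]
side tip [ 0.5354 -0.1717  0.2043]
```

Call:
carry_out(
  motion=[
    [0, 0, 0, 0, 0.001, 0.005, 0.005],
    [0, 0, 0, 0, 0.0015, 0.008, 0.005],
    [0, 0, 0, 0, 0, 0.01, 0.005],
    [0, 0, 0, 0, 0, 0.008, 0.005],
    [0, 0, 0, 0, 0, 0.003, 0.005],
    [0, 0, 0, 0, 0, 0, 0.005],
    [0, 0, 0, 0, 0, 0, 0.005],
    [0, 0, 0, 0, 0, 0, 0.005],
  ],
)

```text
time: 18.6
tcp_pos: [0.5356, -0.1767, 0.3132]
eef_rot: [3.118, -0.385, 0.001]
ft_force: [0.5, -0.5, -1.6]
opening: 0.0105
gripper_force: 38.9
```

```bash
python3 - <<'E'
from rim import *
s=status.read_state();print(s['time'],s['tcp_pos'],s['eef_rot'],s['opening'])
R=Ro.from_rotvec(s['eef_rot']).as_matrix()
im=snap('wrist','w9');b=snap('side','s9')
f=lambda im,x,y,w,h:cv2.resize(im[y:y+h,x:x+w],(400,600),interpolation=cv2.INTER_CUBIC)
o=np.hstack([f(im,240,150,80,120),f(b,264,240,60,90)])
cv2.imwrite('pics/v9.png',np.clip(o[:,:,::-1]*1.5,0,255).astype('uint8'))
print('pred tip',proj('wrist',s['tcp_pos']+R@[-.0013,.0013,.1425],s))
for T in((105,11),(110,12),(120,12)):
    for f,c,u in(('pics/w9.png','wrist',proj('wrist',[.5339,-.1762,.16],s)[0]),('pics/s9.png','side',(292.3,295))):
        e,st=rim(f,u,T);p=atz(c,e[0],.16,s);print(T,e,st,p,((p-s['tcp_pos'])@R)[:2])
E
```

```text
18.6 [ 0.5356 -0.1767  0.3132] [ 3.1178 -0.3852  0.0014] 0.01054403352245144
pred tip [[280.3592 202.5076]]
(105, 11) ((278.8145446777344, 200.1064453125), (32.159786224365234, 33.8437385559082), 79.11463928222656) [262 185  34  32 465] [ 0.534 -0.176  0.16 ] [-0.0018 -0.0003]
(105, 11) ((292.2703857421875, 295.547119140625), (18.249696731567383, 18.901399612426758), 114.62509155273438) [283 287  19  19 237] [ 0.5309 -0.1765  0.16  ] [-0.0047  0.001 ]
(110, 12) ((278.9053649902344, 200.2100372314453), (31.95547103881836, 33.18160629272461), 79.93562316894531) [263 185  33  32 411] [ 0.5339 -0.176   0.16  ] [-0.0019 -0.0002]
(110, 12) ((292.2164611816406, 295.5030212402344), (17.314268112182617, 18.667274475097656), 115.24935913085938) [283 287  19  18 209] [ 0.5309 -0.1764  0.16  ] [-0.0048  0.0009]
(120, 12) ((278.9631652832031, 200.2975616455078), (31.788209915161133, 33.05936813354492), 75.8952865600586) [263 185  33  32 403] [ 0.5338 -0.1761  0.16  ] [-0.002  -0.0001]
(120, 12) ((292.26190185546875, 295.3061828613281), (16.95827865600586, 18.45997428894043), 113.2845687866211) [283 287  19  18 164] [ 0.5311 -0.176   0.16  ] [-0.0046  0.0005]
```

View pics/v9.png

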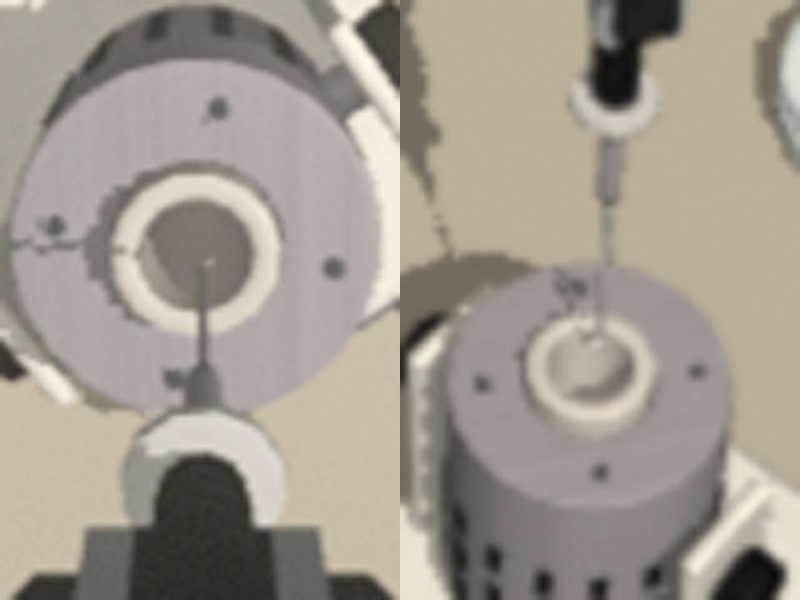

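Tip at wrist px (281.3,202) with rim centre (279,200.3). Side tip at (293.5,291) with rim centre (292.4,295.3).

```bash
python3 - <<'E'
from rim import *
s=status.read_state();R=Ro.from_rotvec(s['eef_rot']).as_matrix();z=s['tcp_pos'][2]-.1425
for c,t,r in(('wrist',(281.2,202.1),(279.1,200.3)),('side',(293.5,291),(292.4,295.2))):
  for zz in(z-.003,z,z+.003):
    d=atz(c,r,.16,s)-atz(c,t,zz,s);print(c,zz,d[:2],(d@R)[:2])
print(imaging.camera_info('side')['K'][0])
E
```

```text
wrist 0.16767505109445327 [0.0003 0.0021] [-0.0002 -0.0021]
wrist 0.17067505109445327 [-0.0005  0.0023] [-0.0011 -0.0021]
wrist 0.17367505109445328 [-0.0014  0.0025] [-0.002  -0.0021]
side 0.16767505109445327 [-0.0035 -0.0027] [-0.0027  0.0035]
side 0.17067505109445327 [-0.0024 -0.001 ] [-0.0021  0.0016]
side 0.17367505109445328 [-0.0014  0.0007] [-0.0015 -0.0004]
[438.4624   0.     279.7467]
```

Call:
carry_out(
  motion=[
    [0, 0, 0, -0.001, -0.0005, 0, 0.005],
    [0, 0, 0, -0.0005, -0.0005, 0.003, 0.005],
    [0, 0, 0, 0, 0, 0.006, 0.005],
    [0, 0, 0, 0, 0, 0.008, 0.005],
    [0, 0, 0, 0, 0, 0.008, 0.005],
    [0, 0, 0, 0, 0, 0.008, 0.005],
    [0, 0, 0, 0, 0, 0.008, 0.005],
    [0, 0, 0, 0, 0, 0.008, 0.005],
    [0, 0, 0, 0, 0, 0.008, 0.005],
    [0, 0, 0, 0, 0, 0.008, 0.005],
    [0, 0, 0, 0, 0, 0.008, 0.005],
    [0, 0, 0, 0, 0, 0.008, 0.005],
    [0, 0, 0, 0, 0, 0.006, 0.005],
    [0, 0, 0, 0, 0, 0.005, 0.005],
    [0, 0, 0, 0, 0, 0.003, 0.005],
    [0, 0, 0, 0, 0, 0, 0.005],
    [0, 0, 0, 0, 0, 0, 0.005],
    [0, 0, 0, 0, 0, 0, 0.005],
    [0, 0, 0, 0, 0, 0, 0.005],
  ],
)

```text
time: 20.6
tcp_pos: [0.5343, -0.1753, 0.2181]
eef_rot: [3.118, -0.385, 0.001]
ft_force: [0.5, 0.0, -0.7]
opening: 0.0108
gripper_force: 38.9
```

```bash
python3 - <<'E'
from rim import *
s=status.read_state();print(s['time'],s['tcp_pos'],s['eef_rot'],s['opening'],s['ft_force'])
R=Ro.from_rotvec(s['eef_rot']).as_matrix()
im=snap('wrist','w10');b=snap('side','s10')
f=lambda im,x,y,w,h:cv2.resize(im[y:y+h,x:x+w],(400,600),interpolation=cv2.INTER_CUBIC)
o=np.hstack([f(im,230,180,100,150),f(b,264,240,60,90)])
cv2.imwrite('pics/v10.png',np.clip(o[:,:,::-1]*1.5,0,255).astype('uint8'))
A=lambda z:s['tcp_pos']+R@[-.0007,.0013,s['tcp_pos'][2]-z]
for z in(.16,):print('axis at rim height: wrist',proj('wrist',A(z),s),'side',proj('side',A(z)))
print('rim est',proj('wrist',[.5339,-.176,.16],s))
E
```

```text
20.6 [ 0.5343 -0.1753  0.2181] [ 3.1179 -0.3851  0.001 ] 0.010821393139920626 [ 0.5218  0.0279 -0.6674]
axis at rim height: wrist [[280.4966 233.5971]] side [[293.4281 294.9786]]
rim est [[279.7904 233.0795]]
```

View pics/v10.png

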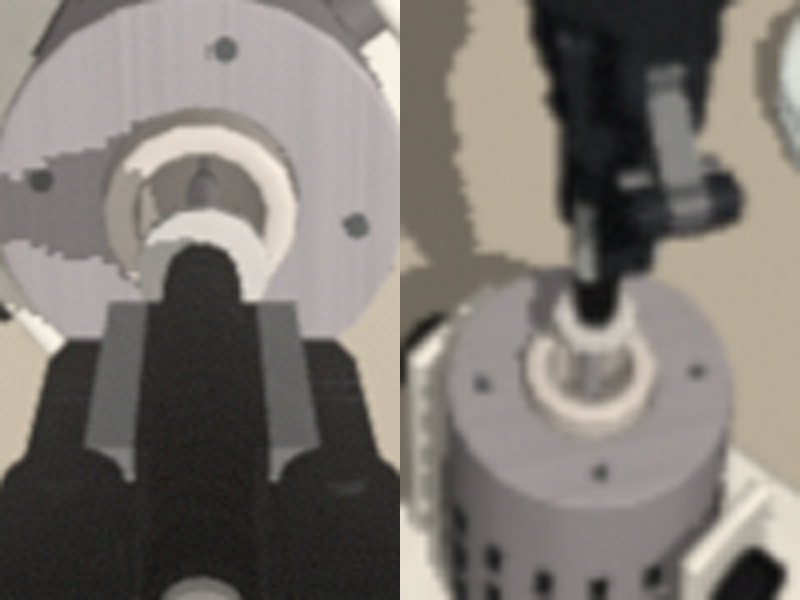

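The stem enters the bore centred: wrist stem column is crop 203 against rim 201, and the side view agrees. Now I hold still.

Call:
carry_out(
  motion=[
    [0, 0, 0, 0, 0, 0, 0.005],
    [0, 0, 0, 0, 0, 0, 0.005],
    [0, 0, 0, 0, 0, 0, 0.005],
    [0, 0, 0, 0, 0, 0, 0.005],
    [0, 0, 0, 0, 0, 0, 0.005],
    [0, 0, 0, 0, 0, 0, 0.005],
    [0, 0, 0, 0, 0, 0, 0.005],
    [0, 0, 0, 0, 0, 0, 0.005],
    [0, 0, 0, 0, 0, 0, 0.005],
    [0, 0, 0, 0, 0, 0, 0.005],
    [0, 0, 0, 0, 0, 0, 0.005],
    [0, 0, 0, 0, 0, 0, 0.005],
    [0, 0, 0, 0, 0, 0, 0.005],
    [0, 0, 0, 0, 0, 0, 0.005],
    [0, 0, 0, 0, 0, 0, 0.005],
    [0, 0, 0, 0, 0, 0, 0.005],
    [0, 0, 0, 0, 0, 0, 0.005],
    [0, 0, 0, 0, 0, 0, 0.005],
    [0, 0, 0, 0, 0, 0, 0.005],
    [0, 0, 0, 0, 0, 0, 0.005],
  ],
)

```text
time: 22.7
tcp_pos: [0.5342, -0.1752, 0.2178]
eef_rot: [-3.118, 0.385, -0.0]
ft_force: [-0.0, -0.7, -1.1]
opening: 0.0109
gripper_force: 38.9
```

Call:
carry_out(
  motion=[
    [0, 0, 0, 0, 0, 0, 0.005],
    [0, 0, 0, 0, 0, 0, 0.005],
    [0, 0, 0, 0, 0, 0, 0.005],
    [0, 0, 0, 0, 0, 0, 0.005],
    [0, 0, 0, 0, 0, 0, 0.005],
    [0, 0, 0, 0, 0, 0, 0.005],
    [0, 0, 0, 0, 0, 0, 0.005],
    [0, 0, 0, 0, 0, 0, 0.005],
    [0, 0, 0, 0, 0, 0, 0.005],
    [0, 0, 0, 0, 0, 0, 0.005],
    [0, 0, 0, 0, 0, 0, 0.005],
    [0, 0, 0, 0, 0, 0, 0.005],
    [0, 0, 0, 0, 0, 0, 0.005],
    [0, 0, 0, 0, 0, 0, 0.005],
    [0, 0, 0, 0, 0, 0, 0.005],
    [0, 0, 0, 0, 0, 0, 0.005],
    [0, 0, 0, 0, 0, 0, 0.005],
    [0, 0, 0, 0, 0, 0, 0.005],
    [0, 0, 0, 0, 0, 0, 0.005],
    [0, 0, 0, 0, 0, 0, 0.005],
  ],
)

```text
time: 24.7
tcp_pos: [0.5342, -0.1753, 0.2178]
eef_rot: [3.118, -0.385, 0.0]
ft_force: [-0.3, -0.5, -1.0]
opening: 0.0112
gripper_force: 38.9
```

Call:
carry_out(
  motion=[
    [0, 0, 0, 0, 0, 0, 0.005],
    [0, 0, 0, 0, 0, 0, 0.005],
    [0, 0, 0, 0, 0, 0, 0.005],
    [0, 0, 0, 0, 0, 0, 0.005],
    [0, 0, 0, 0, 0, 0, 0.005],
    [0, 0, 0, 0, 0, 0, 0.005],
    [0, 0, 0, 0, 0, 0, 0.005],
    [0, 0, 0, 0, 0, 0, 0.005],
    [0, 0, 0, 0, 0, 0, 0.005],
    [0, 0, 0, 0, 0, 0, 0.005],
    [0, 0, 0, 0, 0, 0, 0.005],
    [0, 0, 0, 0, 0, 0, 0.005],
    [0, 0, 0, 0, 0, 0, 0.005],
    [0, 0, 0, 0, 0, 0, 0.005],
    [0, 0, 0, 0, 0, 0, 0.005],
    [0, 0, 0, 0, 0, 0, 0.005],
    [0, 0, 0, 0, 0, 0, 0.005],
    [0, 0, 0, 0, 0, 0, 0.005],
    [0, 0, 0, 0, 0, 0, 0.005],
    [0, 0, 0, 0, 0, 0, 0.005],
  ],
)

```text
time: 26.7
tcp_pos: [0.5342, -0.1753, 0.2178]
eef_rot: [3.118, -0.385, -0.0]
ft_force: [0.5, -0.1, -0.9]
opening: 0.0109
gripper_force: 38.9
```

```bash
python3 - <<'E'
from h import *
s=status.read_state();print(s['time'],s['tcp_pos'],s['opening'],s['ft_force'],s['joint_velocities'])
print(ticket.sign_off())
E
```

```text
26.7 [ 0.53417836 -0.17526945  0.21778963] 0.010901892692807067 [ 0.46465697 -0.13255998 -0.89939064] [-0.00061379 -0.00048741 -0.00040715 -0.00168855 -0.00063489 -0.00138403]
the job is handed in; nothing more can be done
None
```

I handed the job in at 26.7 s, verdict not shown: the cap stands on its rim on the bench, and the gripper held the loop still in the bore for 6 s, centred to about 2 mm with the tip about 84 mm below the mouth by my measurements.

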